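# Roll the test bar into the V-rest and up to the probe

## Task

Roll the round metal bar over the bench by its side, up the slope of the steel V-rest and into the V, without picking it up. Then push it gently endways along the V until its end sits against the face of the probe, and leave it there. Leave the bottle, step block, screwdriver and steel slug alone.

Things in the scene. Friction and masses are not known exactly. Their poses are not given: they have to be found in the camera images.
- bar: the bar: plain bright aluminium round, 40 mm diameter, 130 mm long, 0.3 to 0.6 kg, lying on the bench on the slope side of the V-rest, its axis within 0.15 rad of the V's direction. Origin at mid-length on its axis (20 mm above the bench); x runs along the bar; y and z turn as it rolls (z is up at the start). Both ends alike. Stops soon when let go on the flat.
- v_rest: low steel V-rest, fixed to the bench. Origin on the bench, under the line of the V; x runs along the V towards the probe, y across it towards the high cheek. The 90 degree V runs from x = -100 to +80 mm; its +y flank rises to a cheek 24 mm high (top y = 31 to 46 mm). A 40 mm bar lying in the V has its axis at y = 0, 21.3 mm above the bench.
- lip (a point): top of the V's low lip, 9.5 mm above the bench, mid-length of the V (x = -10, y = -18 mm in the V-rest's frame, same axes). The lip is flat from y = -20 to -16.5 mm; from the -y side a plain slope as long as the V climbs to it from the bench at y = -71 mm. A bar let go on the slope rolls back; over the lip it drops into the V by itself.
- probe: the probe, black round barrel 24 mm in diameter, rigid; origin at the centre of its flat face, x = 76, y = 0, z = 21.3 mm in the V-rest's frame, same axes; the face looks along -x, down the V. It is held in an aluminium bracket beyond the V's end: x = 84 to 96 mm, y = -26 to +26 mm in the V-rest's frame, 48 mm high, with a clamp screw up to 68 mm above the bench.
- couplant: white squeeze bottle, 52 mm diameter, 140 mm tall, standing; origin at the centre of its underside; leave alone
- step_wedge: steel step block, 100 mm long (x), 25 mm wide, five steps 5 to 25 mm high; origin at the centre of its underside; leave alone
- screwdriver: screwdriver with orange handle, lying flat; leave alone
- slug: short dark steel slug standing on end, 30 mm diameter, 50 mm tall; origin at the centre of its underside; leave alone
There are look-alikes about, which are no part of the job. Leave any blue look-alike of the bar alone.

How it is judged:
By the outcome, as a careful person would: the job done as asked, in the order asked, and still so for the second after the job is handed in, with the robot touching nothing.
It also fails if it takes over 51 s, if anything falls off the work surface, if the arm or the gripper's body presses on something with over 40 N, if the wrist force passes 120 N, or if a joint passes its speed limit or range.

## Robot

A 7-joint arm with a two-finger parallel gripper is mounted at the origin on the work surface. World frame = base frame: x ahead of the robot, y to its left, z up, the work surface at z = 0. Lengths are in m, angles in rad, forces in N, time in s.
With the tool pointing down it reaches from about 0.425 to 0.925 m from the base axis. Payload 6.8 kg.
Tool frame: the origin (TCP) lies on the centre line of the jaws, within the pads' length; the fingertips stand bot.tip_reach ahead of it and the grasp point (between the pads) lies 3 mm ahead of it (bot.tip_reach is the distance from the TCP to the fingertips, in m); z points along the fingers, y is the line along which they close (so a half turn about z gives the same grasp; the last joint's range is limited). The gripper opens to 85 mm and grips with 20 to 120 N. Pads are 22 mm wide; open, the fingers measure 114 mm over their backs; the gripper's body (76 mm by 85 mm) begins 54 mm behind the grasp point. The pads swing forward as they close: fully open they stand 13 mm farther back than shut.
Start: joints at [-1.266, 0.477, 0.022, 1.555, -0.011, 1.109, -0.083], TCP at [0.271, 0.618, 0.253] pointing down, gripper open.
Joint ranges: [-2.96, 2.96], [-0.34, 2.1], [-1.41, 1.46], [0.24, 2.44], [-1.37, 4.51], [0.17, 1.92], [-2.96, 2.96]. Speed limits (rad/s): [2.39, 2.39, 3.14, 3.14, 3.14, 3.14, 3.14].

## Interface

Orientations are given as a unit quaternion [w, x, y, z].
In Python, from station import bot gives the robot as it stands.
- The arm moves only by the tool jog_arm, never from a script. Its argument "deltas" is a list of rows, each a list of 7 numbers: the shift along the world's x, y, z in m, then the turn, a rotation vector about the world's x, y, z in rad, then the opening, from 0 (shut) to 1 (fully open). In form: [[x, y, z, rx, ry, rz, grip], ...]. A call has 1 to 10 rows; each row shifts and turns the commanded pose from where the row before left it; what a row does not reach is not made up. A row lasts 1/10 s, in which the tool goes at most 50 mm and 8.59 degrees, less where a joint would pass 70% of its speed; a pose out of reach is approached as far as the arm can. A call with a gripper value outside its range is refused whole. The fingers move at their own pace and stop on an object; "newtons" is the grip in N (left out, the last holds). Time passes only in rows, so rows that do not move let the fingers close. It gives the time, the measured TCP pose, the force, the opening and the grip force at its end, in the units of the state.
- bot.get_obs(): the state, without advancing time (a new reading comes with each control period).
- bot.read_camera(name): name is "scene" or "top"; returns a dict with "img" (384x512x3 uint8, red, green, blue), "K" (3x3 intrinsics, pixels), "eye" and "attitude" of the camera in the world. Camera axes: x right, y down, z forward; pixel columns grow to the right and rows downward; lengths in m; the calibration is good to about 2 mm. A picture is of the moment at which its call begins. There is no depth.
- bot.hand_in(): hands the job in; it is judged then, once.
The state is a dict: "t": time; "q": joint angles; "joint_vel": joint speeds; "joint_torque": joint torques, N m; "eef_pos": TCP position; "tool_rot": TCP orientation; "contact_force": force on the tool from outside, world axes, zero at the start; "torque": the same for the moment, N m; "gripper_width": opening from 0.0 (shut) to 1.0 (fully open); "grasp_force": force on a finger pad.
Only numpy, scipy, OpenCV 4.12 (cv2) and the standard library are available. Lean on these libraries where they do the work, as an engineer would, in place of code of your own. Each camera call takes 0.05 s, during which the arm holds its last target. There are 200 camera calls.

## Working session

There is one attempt and no reset: what is moved stays moved. The work goes in short steps, Python scripts to look and compute and a tool call to move; the robot and the scene stay as the last step left them, time stands still between calls to the robot, and variables do not carry over. Pictures are saved under pics/ and viewed, at most 10 in all, crops included, and the job is handed in when it is done.

Besides the shell and the picture viewer there is one more tool, called after "Call:" as name([rows], argument=value, ...), one row to a line, values as JSON. jog_arm: Moves the arm, as the interface text tells. Its arguments: {"type":"object","properties":{"deltas":{"type":"array"},"newtons":{"type":"number"}},"required":["deltas"]}

```bash
ls; mkdir -p pics; cat > h.py <<'E'
import numpy as np, cv2
from station import bot
from scipy.spatial.transform import Rotation as R
def snap(n,name):
    c=bot.read_camera(n); cv2.imwrite(f'pics/{name}.png',c['img'][...,::-1]); np.savez(f'pics/{name}.npz',**{k:np.array(v) for k,v in c.items()}); return c
def rot(c):
    a=np.array(c['attitude'])
    return a if a.shape==(3,3) else R.from_quat(a[[1,2,3,0]]).as_matrix()
def ray(c,uv,z):
    uv=np.atleast_2d(uv).astype(float); d=np.c_[uv,np.ones(len(uv))]@np.linalg.inv(c['K']).T@rot(c).T
    e=np.array(c['eye']); return e+d*((z-e[2])/d[:,2])[:,None]
E
python3 - <<'E'
from h import *
for n in('top','scene'):
    c=snap(n,n+'0'); print(n,c['eye'],c['attitude'],c['K'])
o=bot.get_obs();print(o, bot.tip_reach)
a=cv2.imread('pics/top0.png');b=cv2.imread('pics/scene0.png')
E
```

```text
pics
top [ 0.30273435 -0.03959442  1.22555421] [-0.08372861  0.73675228 -0.66693147  0.0734031 ] [[392.96524156   0.         255.55430324]
 [  0.         392.96524156 181.8368369 ]
 [  0.           0.           1.        ]]
scene [ 1.22936086 -0.74196441  0.85736978] [-0.39526439  0.84494137  0.32361287 -0.15847665] [[419.0478576    0.         256.54349181]
 [  0.         419.0478576  192.29172067]
 [  0.           0.           1.        ]]
{'t': 0.1, 'q': array([-1.26610153,  0.47774352,  0.02234655,  1.55631244, -0.01148325,
        1.10929029, -0.08308547]), 'joint_vel': array([ 7.64401685e-04, -1.68120267e-04,  8.40772921e-05, -8.27826167e-04,
       -2.72677002e-04, -9.11528189e-04, -2.67588944e-04]), 'joint_torque': array([ 4.31551409e-03, -5.97760963e+01,  1.61396876e+00, -2.81950396e+01,
        1.28937987e-02,  5.06037366e-03, -2.21780670e-05]), 'eef_pos': array([0.27061171, 0.6178609 , 0.25242244]), 'tool_rot': array([-9.98368834e-05,  2.04915957e-01,  9.78779235e-01, -8.06491984e-04]), 'contact_force': array([-0.22236968, -0.16892629,  1.00369759]), 'torque': array([-0.00017403,  0.02534664,  0.02070056]), 'grasp_force': 0.0, 'gripper_width': 0.9994266380210378} 0.022
```

View pics/top0.png

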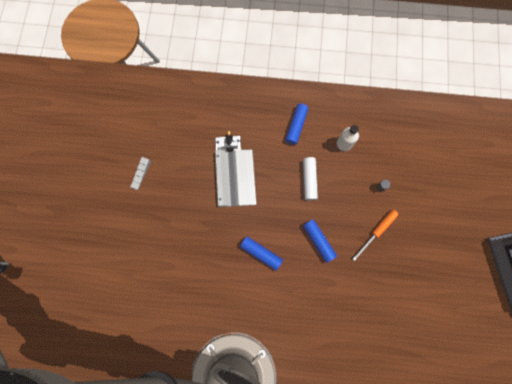

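View pics/scene0.png

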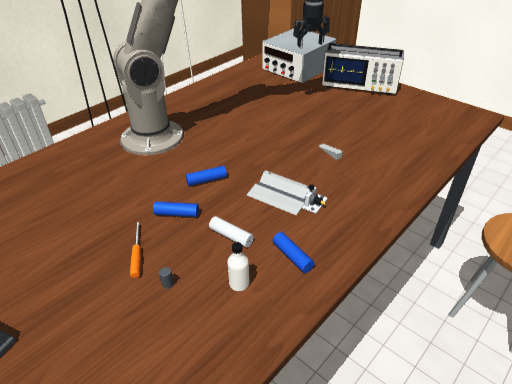

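The top view shows the bright bar at (310,178), the V-rest at (236,178) with the probe at about (230,148). Its slope is on the right (towards the bar).
Candidates for the bar are bright aluminium (310,178) and blue look-alikes at (297,124), (320,241) and (261,253). The white bottle is at (347,139). I choose (310,178) and check it in a crop.

```bash
python3 - <<'E'
from h import *
for n,box in(('top',(195,115,335,220)),('scene',(200,160,340,265))):
    c=np.load(f'pics/{n}0.npz'); im=c['img']; x0,y0,x1,y1=box
    hsv=cv2.cvtColor(im,cv2.COLOR_RGB2HSV)
    m=((hsv[...,1]<60)&(hsv[...,2]>90)).astype(np.uint8); k=np.zeros_like(m);k[y0:y1,x0:x1]=1; m*=k
    cs,_=cv2.findContours(m,cv2.RETR_EXTERNAL,cv2.CHAIN_APPROX_NONE)
    for q in cs:
        if cv2.contourArea(q)<100: continue
        r=cv2.minAreaRect(q); print(n,r)
        P=ray(c,cv2.boxPoints(r),.02 if r[0][0]>280 or n=='scene' else 0.0); print(P.round(4)); print(ray(c,r[0],.02).round(4))
    cr=cv2.resize(im[y0:y1,x0:x1],None,fx=5.6,fy=5.6,interpolation=cv2.INTER_CUBIC); cv2.imwrite(f'pics/{n}crop.png',cr[...,::-1])
E
```

```text
top ((309.8507995605469, 178.3138427734375), (42.98926544189453, 13.645624160766602), 86.8201675415039)
[[ 0.6692 -0.147   0.02  ]
 [ 0.676  -0.1901  0.02  ]
 [ 0.5379 -0.2067  0.02  ]
 [ 0.5313 -0.1647  0.02  ]]
[[ 0.6027 -0.1772  0.02  ]]
top ((234.71847534179688, 170.43231201171875), (70.50239562988281, 39.106361389160156), 86.8201675415039)
[[ 0.7179  0.146   0.    ]
 [ 0.738   0.0191  0.    ]
 [ 0.5061 -0.0169  0.    ]
 [ 0.487   0.1049  0.    ]]
[[0.6048 0.0612 0.02  ]]
scene ((237.5, 258.0), (21.0, 12.0), 0.0)
[[ 0.6804 -0.2666  0.02  ]
 [ 0.6506 -0.2372  0.02  ]
 [ 0.6927 -0.1998  0.02  ]
 [ 0.7212 -0.2303  0.02  ]]
[[ 0.6865 -0.2337  0.02  ]]
scene ((230.7045440673828, 231.07131958007812), (46.95302200317383, 14.303365707397461), 27.349876403808594)
[[ 0.5377 -0.2077  0.02  ]
 [ 0.5126 -0.1583  0.02  ]
 [ 0.6649 -0.1422  0.02  ]
 [ 0.6839 -0.1893  0.02  ]]
[[ 0.6021 -0.1745  0.02  ]]
scene ((286.1162414550781, 194.25233459472656), (74.22138214111328, 32.34722900390625), 18.79988670349121)
[[ 0.5337 -0.0402  0.02  ]
 [ 0.4502  0.0996  0.02  ]
 [ 0.7013  0.1511  0.02  ]
 [ 0.759   0.0165  0.02  ]]
[[0.6169 0.0547 0.02  ]]
```

View pics/topcrop.png

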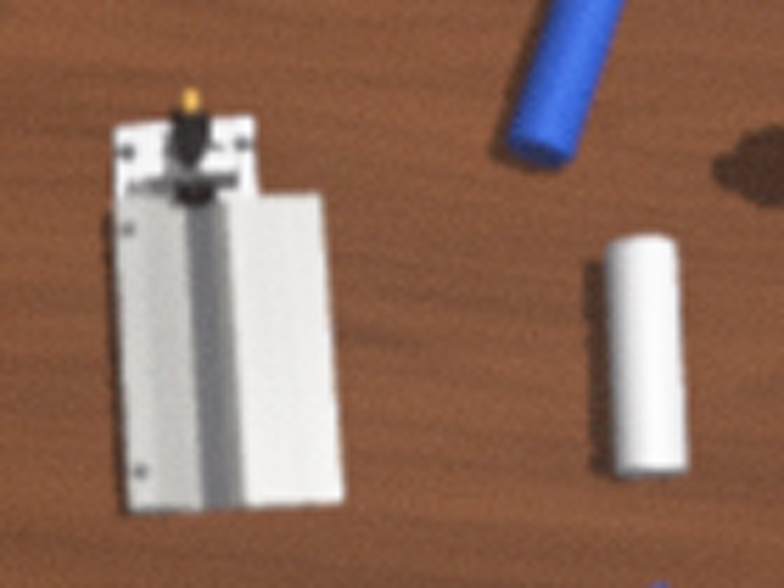

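View pics/scenecrop.png

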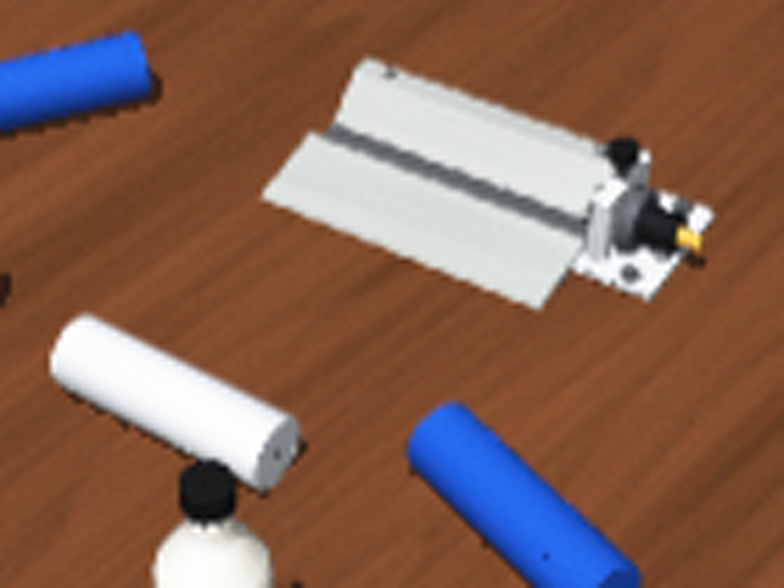

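The crops confirm the choice: the plain bright bar, right of the V-rest, at about (310,178). The slope's foot corners are at crop (321,195) and (344,500), and the cheek's corners at (112,205) and (128,512). The probe barrel is at (194,190).

```bash
python3 - <<'E'
from h import *
c=np.load('pics/top0.npz'); s=np.load('pics/scene0.npz')
f=lambda p,o:np.array(o)+(np.array(p)+.5)/5.6-.5
T=lambda p,z:ray(c,f(p,(195,115)),z)[0]; S=lambda p,z:ray(s,f(p,(200,160)),z)[0]
A,B=T((344,500),0),T((321,195),0); C,D=T((128,512),.024),T((112,205),.024)
print('top foot',A,B,'cheek',C,D, 'len',np.linalg.norm(B-A),np.linalg.norm(D-C))
a,b=S((262,196),0),S((542,308),0); print('scene foot',a,b)
C2=S((365,58),.024);print('scene cheek -x',C2)
for P,Q in((A,B),(a,b),(C,D)): print('yaw',np.arctan2(*(Q-P)[[1,0]]))
def fit(W):
    V=np.array([[-100,-71],[80,-71],[-100,46],[80,46]][:len(W)])/1000; W=np.array(W)[:,:2]
    H=(V-V.mean(0)).T@(W-W.mean(0)); th=np.arctan2(H[0,1]-H[1,0],H[0,0]+H[1,1]); r=np.array([[np.cos(th),-np.sin(th)],[np.sin(th),np.cos(th)]])
    o=W.mean(0)-r@V.mean(0); return th,o,r,(W-(V@r.T+o))
th,o,r,res=fit([A,B,C,D]); print(th,o,res.round(4)); print('scene',fit([a,b,C2])[:2])
print('probe face world',r@[.076,0]+o, 'top seen',T((194,203),.033))
# bar: ends
bar=np.array([.6025,-.176]); print('bar in V', r.T@(bar-o)); 
for P in([[.6726,-.1686],[.5346,-.1857]],[[.6744,-.1658],[.5252,-.183]]): P=np.array(P); print('baryaw',np.arctan2(*(P[0]-P[1])[::-1]))
E
```

```text
top foot [ 0.50815157 -0.01615878  0.        ] [0.68566986 0.01502138 0.        ] cheek [0.48563394 0.10144206 0.024     ] [0.66050148 0.13194237 0.024     ] len 0.18023580440475945 0.1775075303110959
scene foot [ 0.50830564 -0.01133081  0.        ] [0.68570648 0.01999507 0.        ]
scene cheek -x [0.48662447 0.10204508 0.024     ]
yaw 0.17387123690739692
yaw 0.17478069712112593
yaw 0.17268235956998335
0.18155956306941365 [0.5925678  0.07216194] [[ 0.0011 -0.0004]
 [ 0.0016 -0.0018]
 [-0.0003  0.0021]
 [-0.0024  0.0001]]
scene (np.float64(0.18220701166141953), array([0.59375163, 0.07562141]))
probe face world [0.66731861 0.08588478] top seen [0.66356978 0.08460086 0.033     ]
bar in V [-0.03504009 -0.24587637]
baryaw 0.1232846176475399
baryaw 0.11477484496136349
```

Call:
jog_arm([
  [0.0113,-0.0281,0,0,0,-0.0346,1],
  [0.0113,-0.0281,0,0,0,-0.0346,1],
  [0.0113,-0.0281,0,0,0,-0.0346,1],
  [0.0113,-0.0281,0,0,0,-0.0346,1],
  [0.0113,-0.0281,0,0,0,-0.0346,1],
  [0.0113,-0.0281,0,0,0,-0.0346,1],
  [0.0113,-0.0281,0,0,0,-0.0346,1],
  [0.0113,-0.0281,0,0,0,-0.0346,1],
  [0.0113,-0.0281,0,0,0,-0.0346,1],
  [0.0113,-0.0281,0,0,0,-0.0346,1],
])

```text
t: 1.1
eef_pos: [0.3839, 0.3359, 0.253]
tool_rot: [-0.0, 0.371, 0.929, -0.0]
contact_force: [-0.2, 0.4, 0.2]
gripper_width: 0.996
grasp_force: 0.0
```

Call:
jog_arm([
  [0.0113,-0.0281,0,0,0,-0.0346,1],
  [0.0113,-0.0281,0,0,0,-0.0346,1],
  [0.0113,-0.0281,0,0,0,-0.0346,1],
  [0.0113,-0.0281,0,0,0,-0.0346,1],
  [0.0113,-0.0281,0,0,0,-0.0346,1],
  [0.0113,-0.0281,0,0,0,-0.0346,1],
  [0.0113,-0.0281,0,0,0,-0.0346,1],
  [0.0113,-0.0281,0,0,0,-0.0346,1],
  [0.0113,-0.0281,0,0,0,-0.0346,1],
  [0.0113,-0.0281,0,0,0,-0.0346,1],
])

```text
t: 2.1
eef_pos: [0.4968, 0.0551, 0.2531]
tool_rot: [-0.0, 0.525, 0.851, -0.0]
contact_force: [0.6, 0.3, 0.1]
gripper_width: 0.999
grasp_force: 0.0
```

Call:
jog_arm([
  [0.0113,-0.0281,0,0,0,-0.0346,1],
  [0.0113,-0.0281,0,0,0,-0.0346,1],
  [0.0113,-0.0281,0,0,0,-0.0346,1],
  [0.0113,-0.0281,0,0,0,-0.0346,1],
  [0.0113,-0.0281,0,0,0,-0.0346,1],
  [0.0113,-0.0281,0,0,0,-0.0346,1],
  [0.0113,-0.0281,0,0,0,-0.0346,1],
  [0.0113,-0.0281,0,0,0,-0.0346,1],
  [0.0113,-0.0281,0,0,0,-0.0346,1],
  [0.0113,-0.0281,0,0,0,-0.0346,1],
])

```text
t: 3.1
eef_pos: [0.6099, -0.2256, 0.2528]
tool_rot: [-0.0, 0.664, 0.748, -0.0]
contact_force: [0.3, 0.5, 0.0]
gripper_width: 1.004
grasp_force: 0.0
```

Call:
jog_arm([
  [0,0,-0.025,0,0,0,1],
  [0,0,-0.025,0,0,0,1],
  [0,0,-0.025,0,0,0,1],
  [0,0,-0.025,0,0,0,1],
  [0,0,-0.025,0,0,0,1],
  [0,0,-0.025,0,0,0,1],
  [0,0,-0.022,0,0,0,1],
  [0,0,-0.022,0,0,0,1],
  [0,0,-0.014,0,0,0,1],
  [0,0,-0.012,0,0,0,1],
])

```text
t: 4.1
eef_pos: [0.6094, -0.2245, 0.0321]
tool_rot: [-0.0, 0.663, 0.748, -0.0]
contact_force: [0.1, 0.2, -0.4]
gripper_width: 0.999
grasp_force: 0.0
```

```bash
python3 - <<'E'
from h import *
print(bot.tip_reach)
c=snap('scene','s1'); cv2.imwrite('pics/s1c.png',cv2.resize(c['img'][170:290,130:290],None,fx=5,fy=5,interpolation=cv2.INTER_CUBIC)[...,::-1])
E
```

```text
0.022
```

View pics/s1c.png

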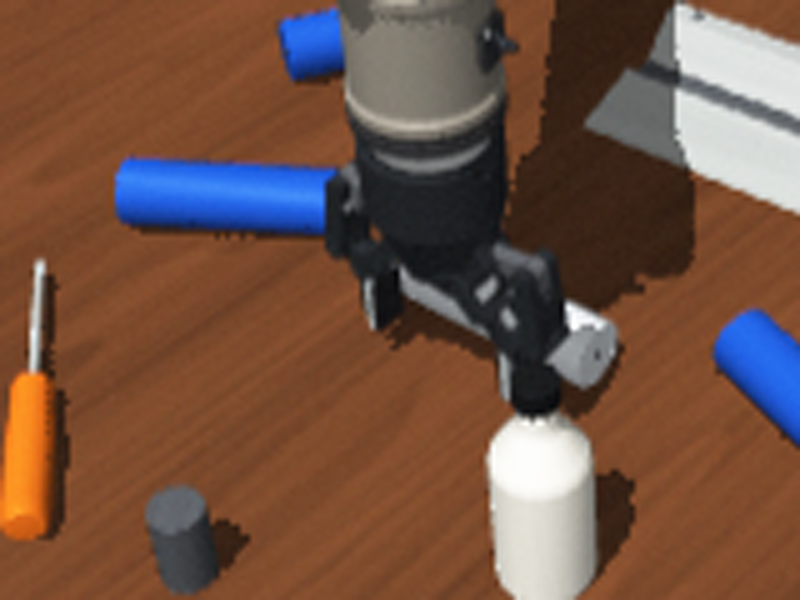

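The fingers are beside the bar, on the side away from the V (left tip at crop (378,330)), clear of the bottle at (540,480). Next is the push.

Call:
jog_arm([
  [-0.0008,0.006,0,0,0,0,1],
  [-0.0008,0.006,0,0,0,0,1],
  [-0.0008,0.006,0,0,0,0,1],
  [-0.0008,0.006,0,0,0,0,1],
  [-0.0008,0.006,0,0,0,0.002,1],
  [-0.0008,0.006,0,0,0,0.002,1],
  [-0.0008,0.006,0,0,0,0.002,1],
  [-0.0008,0.006,0,0,0,0.002,1],
  [-0.0008,0.006,0,0,0,0.002,1],
  [-0.0008,0.006,0,0,0,0.002,1],
])

```text
t: 5.15
eef_pos: [0.6052, -0.18, 0.0436]
tool_rot: [0.011, 0.662, 0.749, -0.002]
contact_force: [-13.9, -23.0, 65.5]
gripper_width: 0.999
grasp_force: 31.9
```

Call:
jog_arm([
  [-0.0008,0.006,0,0,0,0.002,1],
  [-0.0008,0.006,0,0,0,0.002,1],
  [-0.0008,0.006,0,0,0,0.002,1],
  [-0.0008,0.006,0,0,0,0.002,1],
  [-0.0008,0.006,0,0,0,0.002,1],
  [-0.0008,0.006,0,0,0,0.002,1],
  [-0.0008,0.006,0,0,0,0.002,1],
  [-0.0008,0.006,0,0,0,0.002,1],
  [-0.0008,0.006,0,0,0,0.002,1],
  [-0.0008,0.006,0,0,0,0.002,1],
])

```text
t: 6.15
eef_pos: [0.5971, -0.1068, 0.0449]
tool_rot: [0.002, 0.653, 0.757, 0.004]
contact_force: [-20.6, 12.2, 80.9]
gripper_width: 0.993
grasp_force: 40.0
```

```bash
python3 - <<'E'
from h import *
c=snap('top','t2'); cv2.imwrite('pics/t2c.png',cv2.resize(c['img'][115:235,195:355],None,fx=5,fy=5,interpolation=cv2.INTER_CUBIC)[...,::-1])
E
```

```text
(no output)
```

View pics/t2c.png

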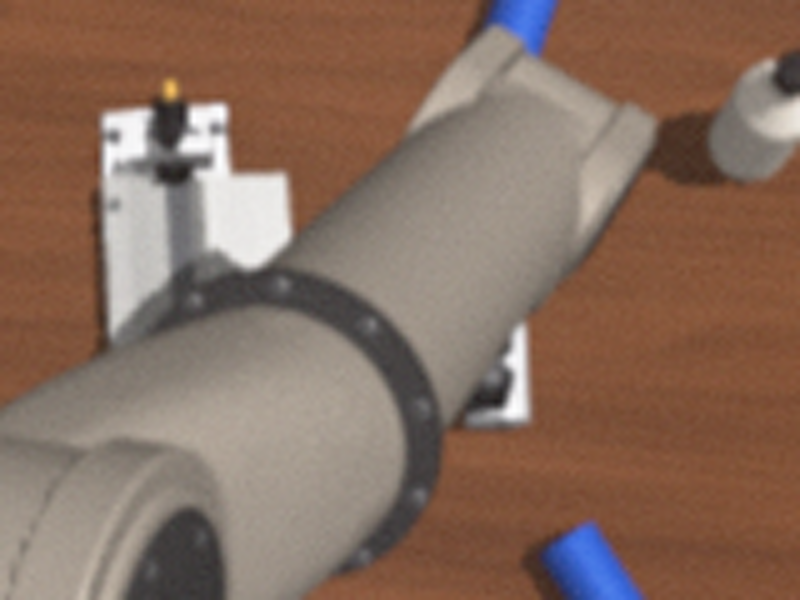

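The top view shows the bar partly under the gripper (its lower end at crop (500,420)), and there is 80 N upwards. So the open fingertips stand higher than reckoned and have ridden onto the bar. I lift off and find the bar again.

Call:
jog_arm([
  [0,0,0.006,0,0,0,1],
  [0,0,0.008,0,0,0,1],
  [0,0,0.015,0,0,0,1],
  [0.004,-0.02,0.02,0,0,0,1],
  [0.005,-0.03,0.02,0,0,0,1],
  [0.005,-0.03,0,0,0,0,1],
  [0.005,-0.03,0,0,0,0,1],
  [0.005,-0.03,0,0,0,0,1],
])

```text
t: 7.0
eef_pos: [0.6179, -0.2457, 0.1029]
tool_rot: [0.0, 0.651, 0.759, -0.0]
contact_force: [0.7, 0.7, -0.4]
gripper_width: 1.001
grasp_force: 0.0
```

```bash
python3 - <<'E'
from h import *
print(bot.get_obs()['contact_force'],bot.get_obs()['eef_pos'])
for n,(x0,y0,x1,y1) in(('top',(258,115,335,225)),('scene',(180,180,300,275))):
    c=snap(n,n+'3'); hsv=cv2.cvtColor(c['img'],cv2.COLOR_RGB2HSV)
    m=((hsv[...,1]<60)&(hsv[...,2]>90)).astype(np.uint8); k=np.zeros_like(m);k[y0:y1,x0:x1]=1; m*=k
    for q in cv2.findContours(m,cv2.RETR_EXTERNAL,cv2.CHAIN_APPROX_NONE)[0]:
        if cv2.contourArea(q)>80: r=cv2.minAreaRect(q); print(n,r,ray(c,r[0],.02).round(4)); print(ray(c,cv2.boxPoints(r),.02).round(4))
t=cv2.imread('pics/top3.png')[115:225,195:345];s=cv2.imread('pics/scene3.png')[160:270,150:300]
cv2.imwrite('pics/p3.png',cv2.resize(np.vstack([t,s]),None,fx=2.7,fy=2.7,interpolation=cv2.INTER_CUBIC))
E
```

```text
[ 0.66845725  0.6863432  -0.42118324] [ 0.61786748 -0.24565074  0.10287591]
top ((294.5, 200.5), (47.0, 73.0), 90.0) [[ 0.5272 -0.1346  0.02  ]]
[[ 0.5908 -0.0142  0.02  ]
 [ 0.6136 -0.2432  0.02  ]
 [ 0.4654 -0.2517  0.02  ]
 [ 0.4431 -0.0288  0.02  ]]
top ((292.5, 164.0), (14.0, 13.0), 90.0) [[ 0.6439 -0.1191  0.02  ]]
[[ 0.665  -0.0967  0.02  ]
 [ 0.6691 -0.1379  0.02  ]
 [ 0.6231 -0.1414  0.02  ]
 [ 0.619  -0.1005  0.02  ]]
top ((318.0, 164.0), (54.0, 32.0), 90.0) [[ 0.6519 -0.1997  0.02  ]]
[[ 0.737  -0.1425  0.02  ]
 [ 0.7472 -0.2452  0.02  ]
 [ 0.5695 -0.2551  0.02  ]
 [ 0.5596 -0.1556  0.02  ]]
scene ((237.5, 263.0), (21.0, 22.0), 0.0) [[ 0.6985 -0.246   0.02  ]]
[[ 0.7039 -0.2898  0.02  ]
 [ 0.6506 -0.2372  0.02  ]
 [ 0.6927 -0.1998  0.02  ]
 [ 0.7438 -0.2543  0.02  ]]
scene ((248.00001525878906, 223.00003051757812), (32.199378967285156, 14.310833930969238), 26.56505012512207) [[ 0.6162 -0.1182  0.02  ]]
[[ 0.5758 -0.1495  0.02  ]
 [ 0.551  -0.0976  0.02  ]
 [ 0.6563 -0.087   0.02  ]
 [ 0.6768 -0.1373  0.02  ]]
scene ((277.5172424316406, 190.7069091796875), (54.22303771972656, 31.38251304626465), 21.801406860351562) [[0.5856 0.0504 0.02  ]]
[[ 5.275e-01 -3.030e-02  2.000e-02]
 [ 4.517e-01  1.079e-01  2.000e-02]
 [ 6.451e-01  1.329e-01  2.000e-02]
 [ 7.015e-01  6.000e-04  2.000e-02]]
```

View pics/p3.png

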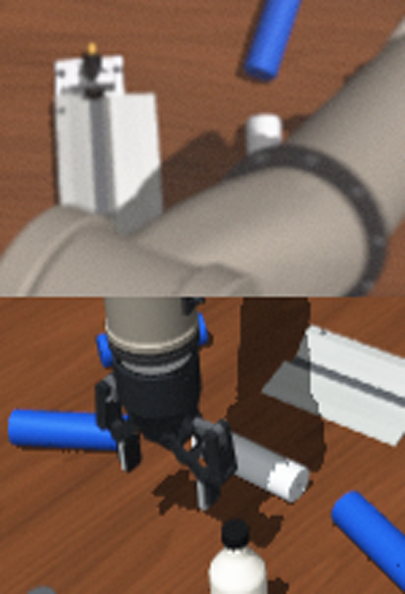

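The bar rolled about 55 mm and now lies near (0.595, -0.124), at about (292,163) in the top image and (265,480) in the lower panel. The open tips evidently stand about 9 mm ahead of the TCP. I go down lower behind the bar, watching the force.

Call:
jog_arm([
  [-0.008,0.032,0,0,0,-0.01,1],
  [-0.008,0.033,-0.01,0,0,-0.01,1],
  [0,0,-0.025,0,0,0,1],
  [0,0,-0.02,0,0,0,1],
  [0,0,-0.016,0,0,0,1],
  [0,0,-0.005,0,0,0,1],
  [0,0,-0.003,0,0,0,1],
  [0,0,0,0,0,0,1],
])

```text
t: 7.9
eef_pos: [0.602, -0.18, 0.0236]
tool_rot: [0.0, 0.659, 0.752, 0.0]
contact_force: [0.4, 0.1, 0.9]
gripper_width: 0.997
grasp_force: 0.0
```

Call:
jog_arm([
  [0,0,-0.002,0,0,0,1],
  [0,0,-0.002,0,0,0,1],
  [0,0,0,0,0,0,1],
])

```text
t: 8.2
eef_pos: [0.6019, -0.1797, 0.0194]
tool_rot: [0.0, 0.659, 0.752, 0.0]
contact_force: [0.2, -0.6, -0.7]
gripper_width: 1.0
grasp_force: 0.0
```

Call:
jog_arm([
  [-0.0007,0.006,0,0,0,0,1],
  [-0.0007,0.006,0,0,0,0,1],
  [-0.0007,0.006,0,0,0,0,1],
  [-0.0007,0.005,0,0,0,0,1],
  [-0.0007,0.005,0,0,0,0.003,1],
  [-0.0007,0.005,0,0,0,0.003,1],
  [-0.0007,0.005,0,0,0,0.003,1],
])

```text
t: 8.9
eef_pos: [0.5969, -0.1413, 0.0194]
tool_rot: [0.0, 0.655, 0.755, 0.0]
contact_force: [0.7, -0.0, 0.3]
gripper_width: 0.998
grasp_force: 0.1
```

Call:
jog_arm([
  [-0.0007,0.006,0,0,0,0.003,1],
  [-0.0007,0.006,0,0,0,0.003,1],
  [-0.0007,0.006,0,0,0,0.003,1],
  [-0.0007,0.006,0,0,0,0.003,1],
  [-0.0007,0.006,0,0,0,0.003,1],
  [-0.0007,0.006,0,0,0,0.003,1],
  [-0.0007,0.006,0,0,0,0.003,1],
  [-0.0007,0.006,0,0,0,0.003,1],
  [-0.0007,0.006,0,0,0,0.003,1],
  [-0.0007,0.006,0,0,0,0.003,1],
])

```text
t: 9.9
eef_pos: [0.5898, -0.0812, 0.0193]
tool_rot: [-0.0, 0.644, 0.765, 0.0]
contact_force: [-0.3, 0.4, 0.4]
gripper_width: 1.001
grasp_force: 0.2
```

Call:
jog_arm([
  [-0.0007,0.005,0,0,0,0.002,1],
  [-0.0007,0.005,0,0,0,0.002,1],
  [-0.0007,0.005,0,0,0,0,1],
  [-0.0007,0.005,0,0,0,0,1],
  [-0.0007,0.005,0,0,0,0,1],
  [-0.0007,0.005,0.001,0,0,0,1],
  [-0.0007,0.005,0.001,0,0,0,1],
  [-0.0007,0.005,0.001,0,0,0,1],
  [-0.0007,0.005,0.001,0,0,0,1],
  [-0.0007,0.005,0.001,0,0,0,1],
])

```text
t: 10.9
eef_pos: [0.5833, -0.0319, 0.0247]
tool_rot: [0.001, 0.643, 0.766, 0.0]
contact_force: [0.8, -5.1, 4.7]
gripper_width: 0.999
grasp_force: 2.9
```

```bash
python3 - <<'E'
from h import *
t=snap('top','t4')['img'][115:225,195:345];s=snap('scene','s4')['img'][160:270,220:370]
cv2.imwrite('pics/p4.png',cv2.resize(np.hstack([t,s]),None,fx=2.6,fy=2.6,interpolation=cv2.INTER_CUBIC)[...,::-1])
E
```

```text
(no output)
```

View pics/p4.png

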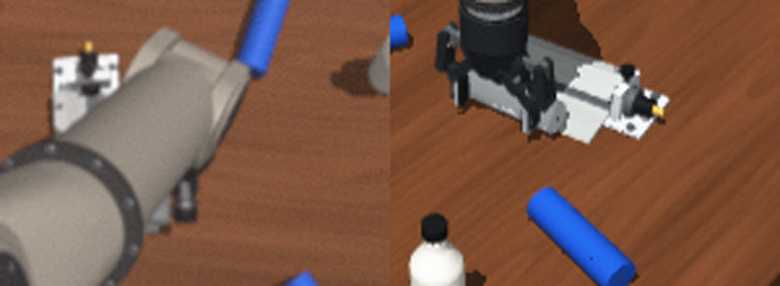

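The bar is on the slope's foot, square to the V, with both fingers behind it (end face at right panel (555,120)). The force is small. I continue up the slope slowly.

Call:
jog_arm([
  [-0.0005,0.003,0,0,0,0,1],
  [-0.0005,0.003,0,0,0,0,1],
  [-0.0005,0.003,0,0,0,0,1],
  [-0.0005,0.003,0,0,0,0,1],
  [-0.0005,0.003,0,0,0,0,1],
  [-0.0005,0.003,0,0,0,0,1],
  [-0.0005,0.003,0,0,0,0,1],
  [-0.0005,0.003,0,0,0,0,1],
  [-0.0005,0.003,0,0,0,0,1],
  [-0.0005,0.003,0,0,0,0,1],
])

```text
t: 12.0
eef_pos: [0.5823, -0.0213, 0.0302]
tool_rot: [0.011, 0.647, 0.762, -0.003]
contact_force: [-2.8, -45.5, 42.5]
gripper_width: 0.999
grasp_force: 24.4
```

Call:
jog_arm([
  [-0.0005,0.003,0,0,0,0,1],
  [-0.0005,0.003,0,0,0,0,1],
  [-0.0005,0.003,0,0,0,0,1],
  [-0.0005,0.003,0,0,0,0,1],
  [-0.0005,0.002,0,0,0,0,1],
  [-0.0004,0.002,0,0,0,0,1],
  [-0.0004,0.002,0,0,0,0,1],
])

```text
t: 12.7
eef_pos: [0.5814, -0.0149, 0.0346]
tool_rot: [0.017, 0.65, 0.76, -0.005]
contact_force: [-9.1, -68.3, 80.2]
gripper_width: 1.001
grasp_force: 43.2
```

The fingers are binding on the bar (80 N). I back off and tilt the tool so that the fingertips reach in under the bar's mid-height, which stops the wedging.

Call:
jog_arm([
  [0.001,-0.006,0,0,0,0,1],
  [0.001,-0.006,0,0,0,0,1],
  [0.001,-0.006,0,0,0,0,1],
  [0.001,-0.006,0,0,0,0,1],
  [0.001,-0.008,0,0,0,0,1],
  [0.0015,-0.008,0,0,0,0,1],
  [0.0015,-0.01,0,0,0,0,1],
  [0.0015,-0.01,0.005,0,0,0,1],
  [0.002,-0.012,0.005,0,0,0,1],
  [0.002,-0.012,0,0,0,0,1],
])

```text
t: 13.7
eef_pos: [0.5886, -0.0683, 0.0349]
tool_rot: [0.0, 0.642, 0.766, 0.0]
contact_force: [-0.1, -0.5, -0.4]
gripper_width: 1.0
grasp_force: 0.0
```

Call:
jog_arm([
  [0,-0.005,0,0.107,0.019,0,1],
  [0,-0.005,0,0.107,0.019,0,1],
  [0,0,0,0.107,0.019,0,1],
  [0,0,0,0.107,0.019,0,1],
  [0,0,0,0,0,0,1],
])

```text
t: 14.2
eef_pos: [0.5876, -0.0832, 0.0333]
tool_rot: [-0.165, 0.63, 0.746, 0.138]
contact_force: [-0.2, -0.5, 0.6]
gripper_width: 1.0
grasp_force: 0.0
```

```bash
python3 - <<'E'
from h import *
t=snap('top','t5')['img'][115:225,195:345];s=snap('scene','s5')['img'][160:270,210:360]
cv2.imwrite('pics/p5.png',cv2.resize(np.hstack([t,s]),None,fx=2.6,fy=2.6,interpolation=cv2.INTER_CUBIC)[...,::-1])
E
```

```text
(no output)
```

View pics/p5.png

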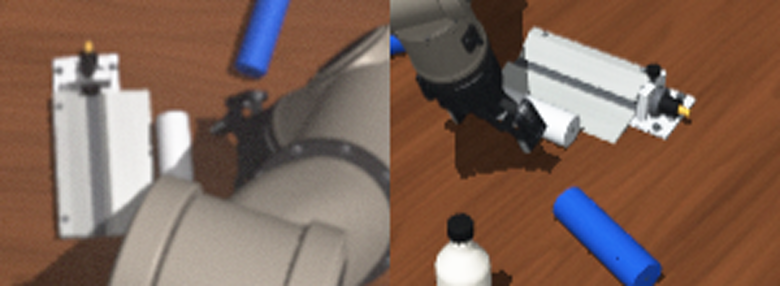

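The bar has rolled back to just beside the slope's foot, its axis at left panel x≈174 and its far end at (172,112). That is nearer the probe than the tool's centre, so I shift 20 mm along the V, lower the tool and push.

Call:
jog_arm([
  [0.01,0.002,-0.006,0,0,0,1],
  [0.01,0.002,-0.006,0,0,0,1],
  [0,0,-0.004,0,0,0,1],
  [0,0,-0.002,0,0,0,1],
  [0,0,0,0,0,0,1],
])

```text
t: 14.8
eef_pos: [0.6076, -0.0732, 0.0157]
tool_rot: [-0.166, 0.627, 0.748, 0.138]
contact_force: [0.1, 0.0, 0.3]
gripper_width: 1.004
grasp_force: 0.0
```

Call:
jog_arm([
  [-0.0009,0.005,0,0,0,0,1],
  [-0.0009,0.005,0,0,0,0,1],
  [-0.0009,0.005,0,0,0,0,1],
  [-0.0009,0.005,0,0,0,0,1],
  [-0.0009,0.005,0,0,0,0,1],
  [-0.0007,0.004,0,0,0,0,1],
  [-0.0007,0.004,0,0,0,0,1],
  [-0.0007,0.004,0,0,0,0,1],
  [-0.0007,0.004,0,0,0,0,1],
  [-0.0007,0.004,0,0,0,0,1],
])

```text
t: 15.8
eef_pos: [0.6003, -0.0291, 0.0163]
tool_rot: [-0.165, 0.628, 0.748, 0.138]
contact_force: [0.7, -3.4, 1.2]
gripper_width: 0.999
grasp_force: 1.4
```

Call:
jog_arm([
  [-0.0005,0.003,0.0003,0,0,0,1],
  [-0.0005,0.003,0.0003,0,0,0,1],
  [-0.0005,0.003,0.0003,0,0,0,1],
  [-0.0005,0.003,0.0003,0,0,0,1],
  [-0.0005,0.003,0.0003,0,0,0,1],
])

```text
t: 16.3
eef_pos: [0.5976, -0.0135, 0.0178]
tool_rot: [-0.165, 0.628, 0.748, 0.138]
contact_force: [-0.3, -2.1, 1.1]
gripper_width: 1.0
grasp_force: 1.0
```

Now it rolls freely with about 2 N.

Call:
jog_arm([
  [-0.0005,0.003,0.0002,0,0,0,1],
  [-0.0005,0.003,0.0002,0,0,0,1],
  [-0.0005,0.003,0.0002,0,0,0,1],
  [-0.0005,0.003,0.0003,0,0,0,1],
  [-0.0005,0.003,0.0003,0,0,0,1],
  [-0.0005,0.003,0.0003,0,0,0,1],
  [-0.0005,0.003,0.0003,0,0,0,1],
  [-0.0005,0.003,0.0003,0,0,0,1],
])

```text
t: 17.1
eef_pos: [0.5935, 0.0106, 0.0199]
tool_rot: [-0.165, 0.627, 0.748, 0.138]
contact_force: [0.7, -1.7, 0.8]
gripper_width: 1.001
grasp_force: 0.8
```

Call:
jog_arm([
  [-0.0005,0.003,0.0003,0,0,0,1],
  [-0.0004,0.002,0.0003,0,0,0,1],
  [-0.0004,0.002,0.0003,0,0,0,1],
  [-0.0004,0.002,0.0003,0,0,0,1],
])

```text
t: 17.5
eef_pos: [0.5919, 0.0194, 0.0211]
tool_rot: [-0.165, 0.628, 0.748, 0.138]
contact_force: [0.7, -1.9, 1.1]
gripper_width: 1.0
grasp_force: 0.6
```

Call:
jog_arm([
  [-0.0004,0.002,0.0003,0,0,0,1],
  [-0.0004,0.002,0.0003,0,0,0,1],
  [-0.0003,0.0015,0,0,0,0,1],
  [0,0,0,0,0,0,1],
])

```text
t: 17.9
eef_pos: [0.5906, 0.0256, 0.0217]
tool_rot: [-0.166, 0.627, 0.748, 0.139]
contact_force: [0.1, -0.1, 0.4]
gripper_width: 1.0
grasp_force: 0.0
```

The force has gone to zero, so the bar seems to have dropped in. I withdraw backwards and up, set the tool upright and look.

Call:
jog_arm([
  [0.002,-0.01,0,0,0,0,1],
  [0.004,-0.02,0.003,0,0,0,1],
  [0.004,-0.025,0.01,0,0,0,1],
  [0.004,-0.025,0.025,-0.107,-0.019,0,1],
  [0,-0.02,0.03,-0.107,-0.019,0,1],
  [0,-0.02,0.03,-0.107,-0.019,0,1],
  [0,-0.02,0.03,-0.107,-0.019,0,0],
  [0,-0.02,0,0,0,0,0],
])

```text
t: 18.7
eef_pos: [0.6082, -0.1337, 0.1545]
tool_rot: [0.004, 0.641, 0.768, 0.001]
contact_force: [0.7, 0.8, -0.3]
gripper_width: 0.688
grasp_force: 0.0
```

```bash
python3 - <<'E'
from h import *
t=snap('top','t6')['img'][120:220,195:285];s=snap('scene','s6')['img'][160:260,240:330]
cv2.imwrite('pics/p6.png',cv2.resize(np.hstack([t,s]),None,fx=4.4,fy=4.4,interpolation=cv2.INTER_CUBIC)[...,::-1])
E
```

```text
(no output)
```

View pics/p6.png

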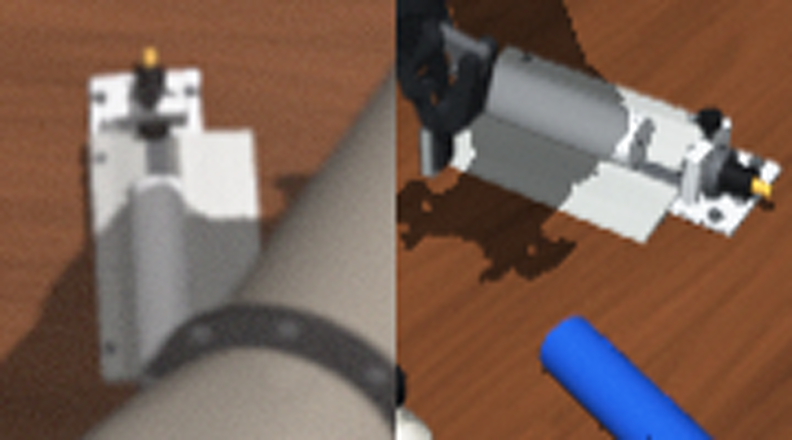

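The bar lies in the V (left panel, end at (160,183)), short of the probe face at about (155,135). I measure the gap and check the last joint.

```bash
python3 - <<'E'
from h import *
c=np.load('pics/top6.npz') if 0 else np.load('pics/t6.npz'); s=np.load('pics/s6.npz')
o=np.array([.593,.0735]); th=.175; r=np.array([[np.cos(th),-np.sin(th)],[np.sin(th),np.cos(th)]])
V=lambda P:r.T@(P[0,:2]-o)
print('bar end top view',V(ray(c,[195+160/4.4-.4,120+181/4.4-.4],.041)),'probe',V(ray(c,[195+153/4.4-.4,120+136/4.4-.4],.033)))
print('scene end centre',V(ray(s,[240+(640-396)/4.4-.4,160+140/4.4-.4],.0213)),'probe',V(ray(s,[240+(690-396)/4.4-.4,160+172/4.4-.4],.0213)))
print(bot.get_obs()['q'].round(2))
E
```

```text
bar end top view [ 0.03619452 -0.00520748] probe [ 0.07248175 -0.0018659 ]
scene end centre [0.03808659 0.00265911] probe [ 0.08438181 -0.01020114]
[-0.23  0.54  0.48  1.81 -0.31  0.87  0.57]
```

Call:
jog_arm([
  [-0.0102,0.0132,0,0,0,0.1122,0],
  [-0.0102,0.0132,0,0,0,0.1122,0],
  [-0.0102,0.0132,0,0,0,0.1122,0],
  [-0.0102,0.0132,0,0,0,0.1122,0],
  [-0.0102,0.0132,0,0,0,0.1122,0],
  [-0.0102,0.0132,0,0,0,0.1122,0],
  [-0.0102,0.0132,0,0,0,0.1122,0],
])

```text
t: 19.5
eef_pos: [0.5324, -0.0435, 0.1491]
tool_rot: [-0.001, 0.3, 0.954, -0.0]
contact_force: [-0.3, 0.5, 0.1]
gripper_width: 0.003
grasp_force: 0.0
```

Call:
jog_arm([
  [-0.0102,0.0132,0,0,0,0.1122,0],
  [-0.0102,0.0132,0,0,0,0.1122,0],
  [-0.0102,0.0132,0,0,0,0.1122,0],
  [-0.0102,0.0132,0,0,0,0.1122,0],
  [-0.0102,0.0132,0,0,0,0.1122,0],
  [-0.0102,0.0132,0,0,0,0.1122,0],
  [-0.0102,0.0132,0,0,0,0.1122,0],
  [0,0,0,0,0,0,0],
])

```text
t: 20.3
eef_pos: [0.4606, 0.05, 0.1491]
tool_rot: [-0.001, -0.088, 0.996, 0.0]
contact_force: [0.5, -0.3, 0.6]
gripper_width: 0.002
grasp_force: 0.0
```

Call:
jog_arm([
  [0,0,-0.02,0,0,0,0],
  [0,0,-0.02,0,0,0,0],
  [0,0,-0.02,0,0,0,0],
  [0,0,-0.02,0,0,0,0],
  [0,0,-0.015,0,0,0,0],
  [0,0,-0.01,0,0,0,0],
  [0,0,-0.006,0,0,0,0],
  [0,0,0,0,0,0,0],
])

```text
t: 21.1
eef_pos: [0.4619, 0.049, 0.0381]
tool_rot: [-0.001, -0.087, 0.996, -0.0]
contact_force: [0.2, 0.7, -0.0]
gripper_width: 0.0
grasp_force: 0.0
```

Call:
jog_arm([
  [0.005,0.0009,0,0,0,0,0],
  [0.005,0.0009,0,0,0,0,0],
  [0.005,0.0009,0,0,0,0,0],
  [0.004,0.0007,0,0,0,0,0],
  [0.004,0.0007,0,0,0,0,0],
  [0.003,0.0005,0,0,0,0,0],
  [0.003,0.0005,0,0,0,0,0],
  [0.003,0.0005,0,0,0,0,0],
])

```text
t: 21.9
eef_pos: [0.4933, 0.0551, 0.0386]
tool_rot: [-0.001, -0.087, 0.996, -0.0]
contact_force: [-7.9, -1.0, 5.7]
gripper_width: 0.001
grasp_force: 3.8
```

Call:
jog_arm([
  [0.003,0.0005,0,0,0,0,0],
  [0.003,0.0005,0,0,0,0,0],
  [0.003,0.0005,0,0,0,0,0],
  [0.003,0.0005,0,0,0,0,0],
  [0.003,0.0005,0,0,0,0,0],
])

```text
t: 22.4
eef_pos: [0.5072, 0.0573, 0.0381]
tool_rot: [-0.002, -0.087, 0.996, -0.0]
contact_force: [-1.1, -0.3, -0.6]
gripper_width: 0.003
grasp_force: 1.0
```

Call:
jog_arm([
  [0.002,0.0004,0,0,0,0,0],
  [0.002,0.0004,0,0,0,0,0],
  [0.002,0.0004,0,0,0,0,0],
  [0.002,0.0004,0,0,0,0,0],
  [0.002,0.0003,0,0,0,0,0],
  [0.002,0.0003,0,0,0,0,0],
])

```text
t: 23.0
eef_pos: [0.5211, 0.06, 0.0387]
tool_rot: [-0.0, -0.087, 0.996, 0.0]
contact_force: [-1.2, -0.4, -1.1]
gripper_width: -0.0
grasp_force: 0.9
```

Call:
jog_arm([
  [0.001,0.0002,0,0,0,0,0],
  [0.001,0.0002,0,0,0,0,0],
  [0.001,0.0002,0,0,0,0,0],
  [0.001,0.0002,0,0,0,0,0],
])

```text
t: 23.4
eef_pos: [0.525, 0.0607, 0.0387]
tool_rot: [-0.0, -0.087, 0.996, 0.0]
contact_force: [-1.5, 0.0, -0.6]
gripper_width: -0.009
grasp_force: 0.9
```

Call:
jog_arm([
  [0.001,0.0002,0,0,0,0,0],
  [0.001,0.0002,0,0,0,0,0],
])

```text
t: 23.6
eef_pos: [0.5271, 0.0611, 0.0387]
tool_rot: [-0.0, -0.087, 0.996, -0.0]
contact_force: [-1.0, -0.8, -0.7]
gripper_width: -0.001
grasp_force: 0.9
```

Call:
jog_arm([
  [0.001,0.0002,0,0,0,0,0],
])

```text
t: 23.7
eef_pos: [0.5281, 0.0613, 0.0387]
tool_rot: [0.0, -0.087, 0.996, 0.0]
contact_force: [-2.2, -0.3, -1.7]
gripper_width: 0.0
grasp_force: 0.9
```

Call:
jog_arm([
  [0.001,0.0002,0,0,0,0,0],
])

```text
t: 23.8
eef_pos: [0.5291, 0.0615, 0.0387]
tool_rot: [-0.0, -0.087, 0.996, 0.0]
contact_force: [-1.6, 0.5, -1.5]
gripper_width: -0.001
grasp_force: 0.9
```

Call:
jog_arm([
  [0.001,0.0002,0,0,0,0,0],
])

```text
t: 23.9
eef_pos: [0.5301, 0.0617, 0.0387]
tool_rot: [-0.0, -0.087, 0.996, -0.0]
contact_force: [-2.7, -0.1, -1.7]
gripper_width: -0.003
grasp_force: 1.8
```

Call:
jog_arm([
  [0.0007,0.0001,0,0,0,0,0],
])

```text
t: 24.0
eef_pos: [0.53, 0.0616, 0.0386]
tool_rot: [-0.001, -0.087, 0.996, -0.0]
contact_force: [-5.4, -1.1, 1.6]
gripper_width: 0.002
grasp_force: 2.5
```

Call:
jog_arm([
  [0.0007,0.0001,0,0,0,0,0],
])

```text
t: 24.1
eef_pos: [0.5301, 0.0616, 0.0385]
tool_rot: [-0.001, -0.087, 0.996, -0.0]
contact_force: [-7.8, -1.5, 4.9]
gripper_width: -0.003
grasp_force: 3.7
```

Call:
jog_arm([
  [0.0007,0.0001,0,0,0,0,0],
  [0,0,0,0,0,0,0],
])

```text
t: 24.3
eef_pos: [0.5301, 0.0616, 0.0385]
tool_rot: [-0.002, -0.087, 0.996, -0.0]
contact_force: [-7.9, -1.8, 5.4]
gripper_width: 0.002
grasp_force: 4.0
```

The bar is stopped firmly at the predicted place, with 8 N on the tool. I withdraw straight back, then up, and check by measurement (no picture views left).

Call:
jog_arm([
  [-0.0015,-0.0003,0,0,0,0,0],
  [-0.002,-0.0004,0,0,0,0,0],
  [-0.004,-0.0007,0,0,0,0,0],
  [-0.01,-0.0018,0,0,0,0,0],
  [-0.015,-0.0026,0,0,0,0,0],
  [-0.01,-0.0018,0.02,0,0,0,0],
  [0,0,0.04,0,0,0,0],
  [0,0,0.04,0,0,0,0],
  [0,0.04,0.04,0,0,0,0],
  [0,0.04,0.03,0,0,0,0],
])

```text
t: 25.3
eef_pos: [0.4897, 0.129, 0.2064]
tool_rot: [0.001, -0.085, 0.996, 0.0]
contact_force: [1.6, 0.4, 0.4]
gripper_width: -0.002
grasp_force: 0.0
```

Call:
jog_arm([
  [-0.01,0.045,0,0,0,0,0],
  [-0.01,0.045,0,0,0,0,0],
  [-0.01,0.045,0,0,0,0,0],
  [-0.01,0.045,0,0,0,0,0],
  [-0.01,0.045,0,0,0,0,0],
  [-0.01,0.045,0,0,0,0,0],
  [0,0,0,0,0,0,0],
])

```text
t: 26.0
eef_pos: [0.4255, 0.4072, 0.2041]
tool_rot: [-0.0, -0.092, 0.996, 0.002]
contact_force: [-1.0, -0.5, 0.4]
gripper_width: -0.004
grasp_force: 0.0
```

```bash
python3 - <<'E'
from h import *
o=np.array([.593,.0735]); th=.175; d=np.array([np.cos(th),np.sin(th)]); n=np.array([-d[1],d[0]])
def prof(c,y,z,xs):
    P=np.array([[*(o+x*d+y*n),z] for x in xs])-c['eye']; p=P@rot(c)@c['K'].T; uv=(p[:,:2]/p[:,2:]).astype(np.float32)
    return cv2.remap(np.array(c['img']),uv[None,:,0],uv[None,:,1],cv2.INTER_LINEAR)[0].mean(-1).astype(int)
new={k:snap(k,k+'7') for k in('top','scene')}
xs=np.arange(-110,92,6)/1000; print((xs*1000).astype(int).tolist())
for k,old in(('top','t6'),('scene','s6')):
    for nm,c in(('before',np.load('pics/'+old+'.npz')),('after',new[k])): print(k,nm,prof(c,0,.041,xs).tolist())
for k in new:  # untouched things: compare with the first picture
    a=np.load(f'pics/{k}0.npz')['img']; b=new[k]['img']
    for nm,lo,hi in(('blue',(100,120,60),(130,255,255)),('orange',(5,200,150),(16,255,255))):
        for im in(a,b):
            m=cv2.inRange(cv2.cvtColor(np.array(im),cv2.COLOR_RGB2HSV),lo,hi); _,_,st,ce=cv2.connectedComponentsWithStats(m); print(k,nm,[q.round(1).tolist() for s,q in zip(st[1:],ce[1:]) if s[4]>60])
E
```

```text
[-110, -104, -98, -92, -86, -80, -74, -68, -62, -56, -50, -44, -38, -32, -26, -20, -14, -8, -2, 4, 10, 16, 22, 28, 34, 40, 46, 52, 58, 64, 70, 76, 82, 88]
top before [99, 72, 53, 55, 69, 104, 137, 146, 147, 147, 148, 147, 149, 147, 149, 150, 150, 147, 149, 150, 148, 150, 148, 148, 186, 186, 116, 116, 116, 106, 51, 46, 79, 100]
top after [96, 111, 120, 122, 120, 124, 125, 123, 106, 145, 245, 249, 249, 248, 248, 248, 248, 247, 247, 247, 246, 246, 246, 245, 245, 244, 244, 245, 244, 243, 242, 197, 88, 101]
scene before [61, 43, 40, 41, 30, 123, 141, 141, 142, 141, 141, 142, 142, 141, 142, 141, 142, 141, 141, 140, 142, 140, 138, 144, 227, 191, 137, 221, 228, 228, 229, 230, 232, 241]
scene after [76, 76, 76, 77, 79, 211, 225, 226, 226, 227, 245, 249, 248, 249, 249, 249, 249, 249, 249, 249, 249, 249, 248, 248, 248, 248, 227, 247, 247, 247, 246, 236, 180, 242]
top blue [[296.7, 123.4], [319.6, 240.5], [261.0, 253.0]]
top blue [[296.7, 123.4], [319.5, 240.5], [261.0, 252.9]]
top orange []
top orange []
scene blue [[349.2, 65.0], [347.6, 75.9], [205.9, 175.3], [175.6, 208.9], [293.1, 252.1]]
scene blue [[348.2, 64.9], [344.4, 75.7], [205.9, 175.3], [175.6, 208.9], [293.1, 252.1]]
scene orange [[134.6, 261.4]]
scene orange [[134.6, 261.4]]
```

```bash
python3 -c "
from station import bot
print(bot.hand_in())"
```

```text
the job is handed in; nothing more can be done
None
```

I rolled the bar up the slope into the V and pushed it endways until it stopped firmly (about 8 N); the last images put its ends at about x = -54 and +76 mm, so its end sits at the probe face. The first two pushes jammed (about 80 N on the fingers) and a tilted push got it up the slope. The blue look-alikes and screwdriver were measured unmoved, the other objects were not re-measured, and I handed in at about 26 s.

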